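Finish the kit tray for a hose job

TASK

Finish filling the kit tray for the next hose job: the steel sleeve goes over the stout spigot, the black tee into the T-shaped pocket, and each of the two hex nipples into the trough cut for its own length; somebody has laid the short nipple in the long one's trough. Every part must sit fully down in its own nest. Leave the upright adaptor and the elbow that are already in the tray in their nests.

Things in the scene. Friction and masses are not known exactly. Their poses are not given: they have to be found in the camera images.
- steel_sleeve: Loose: plain short steel tube standing upright on the bench, outer diameter 53, bore about 40 (wall 6), height 46 mm, 0.24 kg. Origin: centre of its underside, z along its axis. Grip across the outside (53 mm) anywhere in its height.
- tee: Loose: black forged pipe tee lying flat on the bench, 50 x 70 x 25 mm, 0.2 kg. Origin: centre of its outline, on the underside. The straight run lies along y (-35 to 35 mm) at x = -1 to 23 mm; the branch points to -x as far as x = -26 mm and is 24 mm wide. Grip the branch across y at about x = -13 mm, fingertips 10 mm or more above the underside.
- long_nipple_mid (a point): Loose: the larger, brass hex nipple (threads at both ends, hexagon in the middle), 59 mm long, hexagon 31 over the corners and 27 over the flats, 0.12 kg, lying on a flat on the bench. This point is its centre, 13.5 mm above what it lies on; y is its length. Grip the hexagon across x (31 mm), fingertips below mid-height.
- short_nipple_mid (a point): Loose: the smaller, grey steel hex nipple, 49 mm long, hexagon 25 over the corners and 22 over the flats, 0.08 kg. At the start it lies, wrongly, in the long trough. This point is its centre, 11 mm above what it lies on; y is its length. Grip the hexagon across x (25 mm), fingertips below mid-height.
- sleeve_nest: For the sleeve: flat plate with one stout steel spigot in the middle, 28 mm thick, standing 17 mm above the floor, top bevelled; it enters the bore. All nests sit fixed, same yaw, in an 11 mm high aluminium tray, six bays 92 mm apart, 2 rows of 3; which is in which bay changes. White block 90 x 90 mm in a tray bay; origin: centre of its underside, 2 mm above the bench; floor at z = 5 mm.
- tee_nest: For the tee: T-shaped pocket 6 mm deep (walls to z = 11 mm), 4.5 mm larger than the tee all round. The tee's origin belongs over the nest's origin with the same yaw (branch to -x); it fits only that way round. White block 90 x 90 mm in a tray bay; origin: centre of its underside, 2 mm above the bench; floor at z = 5 mm.
- long_nest: For the long nipple: the larger trough, 70 x 40 mm, lengthwise along y; end walls and corner rails 10 mm high (to z = 15 mm), no side rails over the middle 44 mm (|y| < 22), where the fingers go down to the floor. Either way round. White block 90 x 90 mm in a tray bay; origin: centre of its underside, 2 mm above the bench; floor at z = 5 mm.
- short_nest: For the short nipple: the smaller trough, 56 x 33 mm, lengthwise along y; end walls and corner rails 10 mm high (to z = 15 mm), no side rails over the middle 37 mm (|y| < 18.5), where the fingers go down. Too short for the long nipple. Either way round. White block 90 x 90 mm in a tray bay; origin: centre of its underside, 2 mm above the bench; floor at z = 5 mm.
- adaptor: Already in place, leave it: threaded pale nickel adaptor, 28 x 32 mm and 48 mm high, standing on end in a rectangular pocket in one of the tray's bays; easily knocked over. Origin: centre of its underside.
- elbow: Already in place, leave it: grey pipe elbow, 65 x 67 x 24 mm, lying in the L-shaped pocket of one of the tray's bays. Origin: centre of its outline on the underside.
Things that resemble listed ones, but are neither listed nor needed, are in the scene too. Leave any orange or yellow look-alike of the tee alone.

How it is judged (in metres and radians):
At the end, for the whole second after the job is handed in: Sleeve over the spigot, tee in the T pocket, each nipple in the trough of its length: within 10 mm of the nest's centre and 3 mm of its floor; tee and nipples in line within 0.35 rad; tee and sleeve level, at rest. Adaptor and elbow moved under 15 mm and upright (horizontal distance between steel_sleeve and sleeve_nest below 0.01 m and z of steel_sleeve in the frame of sleeve_nest between 0.002 and 0.008 m and angle between each of steel_sleeve, tee's own z axis and vertical below 0.08 rad and horizontal distance between tee and tee_nest below 0.01 m and z of tee in the frame of tee_nest between 0.002 and 0.008 m and angle between the x axis of tee and the x axis of tee_nest, either way round below 0.35 rad and horizontal distance between long_nipple_mid and long_nest below 0.01 m and z of long_nipple_mid in the frame of long_nest between 0.0155 and 0.0215 m and angle between the y axis of long_nipple_mid and the y axis of long_nest, either way round below 0.35 rad and horizontal distance between short_nipple_mid and short_nest below 0.01 m and z of short_nipple_mid in the frame of short_nest between 0.013 and 0.019 m and angle between the y axis of short_nipple_mid and the y axis of short_nest, either way round below 0.35 rad and linear speed of each of steel_sleeve, tee below 0.01 m/s and angle between each of adaptor, elbow's own z axis and vertical below 0.1 rad and distance of each of adaptor, elbow from where it was at the start of the episode below 0.015 m); the robot touches nothing.
It also fails if it takes over 99 s, if anything falls off the work surface, if the arm or the gripper's body presses on something with over 40 N, if the wrist force passes 120 N, or if a joint passes its speed limit or range.

ROBOT

A 6-joint arm with a two-finger parallel gripper is mounted at the origin on a cart in front of the work surface, level with it; the furniture and walls round the work are solid. World frame = base frame: x ahead of the robot, y to its left, z up, the work surface at z = 0. Lengths are in mm, angles in rad, forces in N, time in s.
With the tool pointing down it reaches from about 400 to 925 mm from the base axis. Payload 12.5 kg.
Tool frame: the origin (TCP) lies at the very end of the fingers, on their centre line; the grasp point (between the pads) lies 19 mm behind it; z points along the fingers, y is the line along which they close (so a half turn about z gives the same grasp; the last joint's range is limited). The gripper opens to 95 mm and grips with 3 to 60 N. Pads are 20 mm wide; open, the fingers measure 119 mm over their backs; the gripper's body (75 mm by 180 mm) begins 59 mm behind the grasp point.
Start: joints at [-1.375, 0.491, 1.559, -0, 1.092, -0.106], TCP at [185.798, -596.763, 214.661] pointing down, gripper open.
Joint ranges: [-3.1, 3.1], [-0.84, 2.19], [0.05, 2.79], [-1.13, 4.28], [0.06, 2.93], [-2.69, 2.69]. Speed limits (rad/s): [2.22, 2.22, 2.79, 3.14, 3.14, 3.14].

INTERFACE

Orientations are given as [roll, pitch, yaw] about the fixed x, y, z axes, in that order (R = Rz(yaw) Ry(pitch) Rx(roll)).
In Python, from cell import state, read_camera, camera_info, job_done gives the robot as it stands.
- The arm moves only by the shell command python3 -m handwheel 'ROWS'. ROWS is a JSON list of rows, 1 to 5 of them, each an object with the fields sx, sy, sz (the shift in mm), twist (a turn about the tool's z in rad), finger_gap (the opening from 0.0 (shut) to 1.0 (fully open)); a field left out counts as zero (the opening has to be given); each row is the pose to reach, as a shift and turn from the pose commanded when the command began, along the tool's axes at that moment; what a row does not reach only later rows make up. A row lasts 1/12 s, in which the tool goes at most 41.7 mm and 0.125 rad, less where a joint would pass 70% of its speed; a pose out of reach is approached as far as the arm can. The fingers move at their own pace and stop on an object; the grip force is fixed at half the most. Time passes only in rows, so rows that do not move let the fingers close. It prints the time, the measured TCP pose, the force, the opening and the grip force at its end. Input that does not fit is refused with a message, and nothing moves.
- state(): the state, without advancing time (a new reading comes with each control period).
- read_camera(name): name is "side" or "top" or "wrist"; returns (picture, depth): 384x512x3 uint8, red, green, blue; 384x512 float32, mm along the optical axis (not along the pixel's ray), 0 where there is no reading.
- camera_info(name): a dict with "vertical_fov" (degrees; the focal length in pixels is half the picture's height over the tangent of half this angle, whatever the lens; pixels are square), "cx", "cy" (the principal point, pixels), "origin" and "attitude" of the camera in the world. Camera axes: x right, y down, z forward; pixel columns grow to the right and rows downward; lengths in mm; the calibration is good to about 2 mm. A picture is of the moment at which its call begins: read the wrist's pose just before it. camera_info takes no time and is no camera call; for the wrist camera it gives the pose at the moment of the call.
- job_done(): hands the job in; it is judged then, once.
The state is a dict: "t": time; "joints": joint angles; "qvel": joint speeds; "tau": joint torques, N m; "eef_pos": TCP position; "tcp_rot": TCP orientation; "ft_force": force on the tool from outside, world axes, zero at the start; "moment": the same for the moment, N m; "opening": opening from 0.0 (shut) to 1.0 (fully open); "grip_force": force on a finger pad.
Only numpy, scipy, OpenCV 4.12 (cv2) and the standard library are available. Lean on these libraries where they do the work, as an engineer would, in place of code of your own. Each camera call takes 0.05 s, during which the arm holds its last target. There are 200 camera calls.

## Working session

There is one attempt and no reset: what is moved stays moved. The work goes in short steps, Python scripts to look and compute and a shell command to move; the robot and the scene stay as the last step left them, time stands still between calls to the robot, and variables do not carry over. Pictures are saved under pics/ and viewed, at most 17 in all, crops included, and the job is handed in when it is done.

```bash
mkdir -p pics; ls; python3 - <<'E'
from cell import *
import cv2
for n in("top","side"):
    p,d=read_camera(n); cv2.imwrite(f"pics/{n}0.png",cv2.cvtColor(p,cv2.COLOR_RGB2BGR)); print(n,camera_info(n))
print(camera_info("wrist")); print(state())
E
```

```text
pics
top {'vertical_fov': 42.1424188035423, 'cx': 252.56312773258176, 'cy': 188.14950523265446, 'origin': array([ 375.36814369,   30.40252893, 1267.92143208]), 'attitude': array([-3.02500249, -0.01388965, -1.55141249])}
side {'vertical_fov': 56.663368562692824, 'cx': 256.78966573598984, 'cy': 193.70140266820675, 'origin': array([ 477.97773941, -700.19276221,  523.34883192]), 'attitude': array([-2.1511157 , -0.02466675, -0.07606628])}
{'vertical_fov': 65.09394048113872, 'cx': 255.22029819690977, 'cy': 192.64665047232535, 'origin': array([ 266.05497648, -571.63499621,  385.05940163]), 'attitude': array([ 2.84256053e+00,  1.94819852e-03, -1.26935003e+00])}
{'t': 0.1, 'joints': array([-1.37462804e+00,  4.91512123e-01,  1.55937852e+00,  1.19011811e-05,
        1.09168871e+00, -1.05620346e-01]), 'qvel': array([ 0.00010084, -0.00070046,  0.00071835,  0.00071847, -0.00108744,
        0.00100595]), 'tau': array([ 1.83911638e-03, -6.13622403e+01, -2.58605325e+01,  6.93280273e-02,
        4.70689335e-02, -7.54841608e-05]), 'eef_pos': array([ 185.73968381, -596.54673361,  214.11564246]), 'tcp_rot': array([-3.14061257e+00, -1.14518783e-04,  3.01783082e-01]), 'ft_force': array([0.67331125, 0.09539551, 0.23749873]), 'moment': array([ 0.02406642, -0.010703  , -0.02727019]), 'grip_force': 0.0, 'opening': 1.0025660638171532}
```

View pics/top0.png

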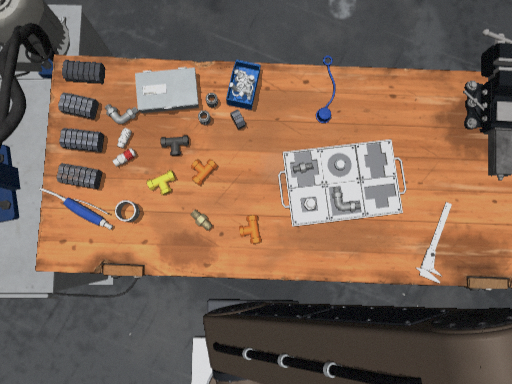

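View pics/side0.png

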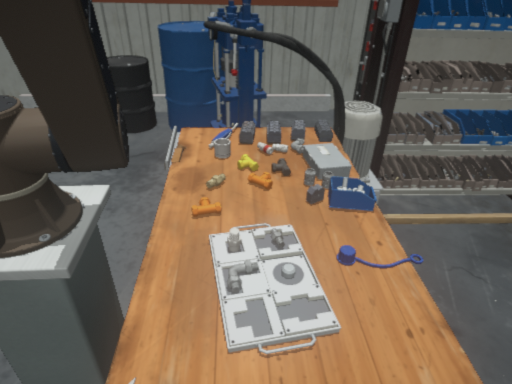

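The top view shows the tray around (342,180). Its bays hold: a nipple in a trough at (303,165), the spigot at (340,163), a grey pocket at (377,156), the adaptor at (309,204), the elbow at (345,202) and another grey pocket at (380,195). Loose on the bench:
- **Sleeve:** the ring at (126,211).
- **Tee:** (175,145) is black. The look-alikes are yellow at (161,183) and orange at (204,171) and (250,230), so the black one is the one meant.
- **Long nipple:** (202,219) is brassy and matches. The dark parts at (205,118), (212,100) and (238,119) do not.

I'll enlarge both areas to confirm.

```bash
cat > h.py <<'E'
from cell import *
import numpy as np, cv2
from scipy.spatial.transform import Rotation as R
def cloud(n):
    ci=camera_info(n); p,d=read_camera(n)
    f=192/np.tan(np.radians(ci["vertical_fov"])/2)
    v,u=np.mgrid[:384,:512]
    c=np.stack([(u-ci["cx"])/f*d,(v-ci["cy"])/f*d,d],-1)
    W=c@R.from_euler("xyz",ci["attitude"]).as_matrix().T+ci["origin"]
    W[d==0]=np.nan
    return p,W
def save(p,name,box=None,k=1):
    if box: p=p[box[1]:box[3],box[0]:box[2]]
    p=cv2.resize(p,None,fx=k,fy=k,interpolation=cv2.INTER_CUBIC)
    cv2.imwrite(f"pics/{name}.png",cv2.cvtColor(p,cv2.COLOR_RGB2BGR))
def totool(dw):  # world shift -> tool axes
    return R.from_euler("xyz",state()["tcp_rot"]).as_matrix().T@np.array(dw)
E
python3 - <<'E'
from h import *
p,W=cloud("top"); np.save("top0.npy",W)
a=cv2.resize(p[90:250,95:275],None,fx=3.3,fy=3.3,interpolation=cv2.INTER_CUBIC)
b=cv2.resize(p[130:230,270:415],None,fx=4,fy=4,interpolation=cv2.INTER_CUBIC)
save(a,"loose"); save(b,"tray")
for n,(u,v) in dict(nip=(303,165),spig=(340,163),pk1=(377,156),ad=(309,204),elb=(345,202),pk2=(380,195),sleeve=(126,211),tee=(175,145),long=(202,219),bench=(260,130)).items():
    print(n,W[v,u].round(1))
E
```

```text
nip [ 581.9 -109.8   30.7]
spig [ 590.8 -205.    20.8]
pk1 [ 614.2 -304.1    3.5]
ad [ 481.9 -122.8   52.1]
elb [ 493.1 -220.9    3.8]
pk2 [ 512.9 -310.6    4.3]
sleeve [459.4 337.4  -6.2]
tee [627.8 215.   21.5]
long [441.2 140.2  26.8]
bench [677.1  -0.7  -1.6]
```

View pics/tray.png

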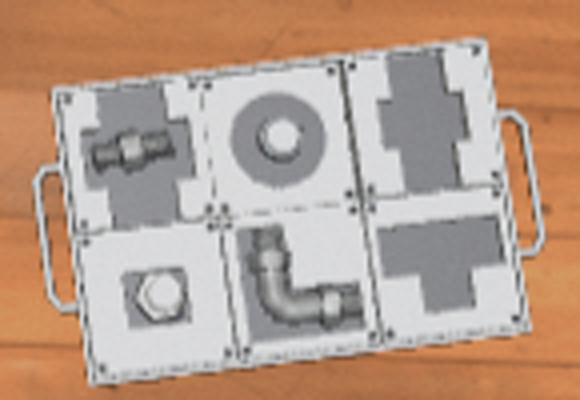

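View pics/loose.png

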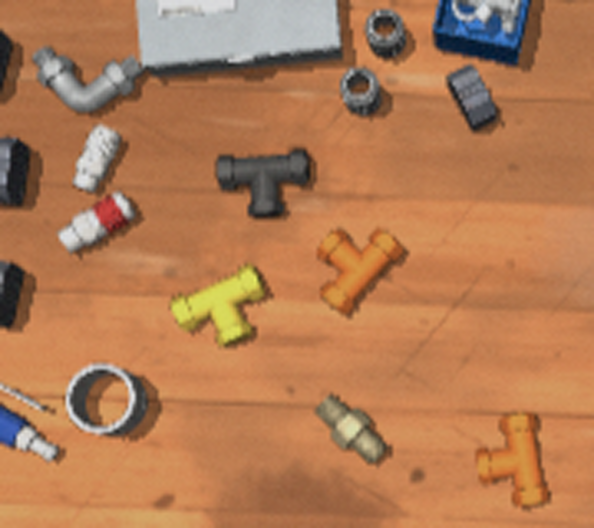

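The crops confirm it:
- **Tray:** long trough top left, holding the grey nipple at (131,150); spigot top centre at (280,140); short trough top right at (425,122); T pocket bottom right at (445,262) with its branch toward −x; adaptor bottom left; elbow bottom centre.
- **Loose parts:** black tee at (265,180), sleeve at (107,400), brass nipple at (352,430).

Next I measure.

```bash
cat > m.py <<'E'
from h import *
p,W=cloud("top"); X,Y,Z=W[...,0],W[...,1],W[...,2]
hsv=cv2.cvtColor(p,cv2.COLOR_RGB2HSV); H,S,V=[hsv[...,i].astype(int) for i in range(3)]
v,u=np.mgrid[:384,:512]
def roi(a,b,c,d): return (u>=a)&(v>=b)&(u<c)&(v<d)
# tray
m=(roi(270,130,415,230)&((S<60)|(Z>15))&(Z>2)).astype(np.uint8)
m=cv2.morphologyEx(m,cv2.MORPH_CLOSE,np.ones((9,9)));m=cv2.morphologyEx(m,cv2.MORPH_OPEN,np.ones((15,15)))
r=cv2.minAreaRect(W[m>0][:,:2].astype(np.float32)); print("tray",r)
def rep(n,mm):
    P=W[mm]; P=P[~np.isnan(P[:,0])]
    r=cv2.minAreaRect(P[:,:2].astype(np.float32)); c=np.cov(P[:,:2].T); w,e=np.linalg.eigh(c)
    print(n,len(P),"rect",np.round(r[0],1),np.round(r[1],1),round(r[2],1),"med",np.median(P,0).round(1),"zmax",np.percentile(P[:,2],95).round(1),"axis",np.degrees(np.arctan2(e[1,1],e[0,1])).round(1))
rep("tee",roi(155,128,195,160)&(Z>6)&(V<110))
rep("long",roi(185,200,220,235)&(Z>7))
rep("sleeve top",roi(105,190,148,232)&(Z>36))
rep("short",roi(288,150,318,182)&(Z>17))
rep("spigot",roi(325,145,355,180)&(Z>15))
E
python3 m.py
```

```text
tray ((nan, nan), (0.0, 0.0), 0.0)
tee 347 rect [628.3 216.4] [50.5 68.8] 7.1 med [633.2 215.4  21.1] zmax 25.8 axis 96.2
long 216 rect [439.8 143.1] [61.8 30.4] 59.4 med [438.9 142.9  21.9] zmax 27.9 axis 48.2
sleeve top 140 rect [456.6 327.1] [50.3 50.3] 8.8 med [457.4 329.   44.3] zmax 49.0 axis 67.0
short 228 rect [ 582.9 -110.1] [80.1 74.9] 1.3 med [ 577.8 -105.1   21. ] zmax 29.1 axis 119.1
spigot 98 rect [ 604.8 -194.6] [61.8 46.3] 7.4 med [ 588.2 -204.8   21.7] zmax 26.3 axis -162.1
```

```bash
python3 -m handwheel '[{"sx":180,"sy":-94,"sz":-30,"finger_gap":1},{"sx":180,"sy":-94,"sz":-30,"finger_gap":1},{"sx":180,"sy":-94,"sz":-30,"finger_gap":1},{"sx":180,"sy":-94,"sz":-30,"finger_gap":1},{"sx":180,"sy":-94,"sz":-30,"finger_gap":1}]' && python3 -m handwheel '[{"sx":180,"sy":-94,"sz":-30,"finger_gap":1},{"sx":180,"sy":-94,"sz":-30,"finger_gap":1},{"sx":180,"sy":-94,"sz":-30,"finger_gap":1},{"sx":180,"sy":-94,"sz":-30,"finger_gap":1},{"sx":180,"sy":-94,"sz":-30,"finger_gap":1}]' && python3 -m handwheel '[{"sx":90,"sy":-46,"sz":-10,"twist":-0.125,"finger_gap":1},{"sx":90,"sy":-46,"sz":-10,"twist":-0.25,"finger_gap":1},{"sx":90,"sy":-46,"sz":-10,"twist":-0.375,"finger_gap":1},{"sx":90,"sy":-46,"sz":-10,"twist":-0.5,"finger_gap":1},{"sx":90,"sy":-46,"sz":-10,"twist":-0.625,"finger_gap":1}]' && python3 -m handwheel '[{"twist":-0.125,"finger_gap":1},{"twist":-0.25,"finger_gap":1},{"twist":-0.375,"finger_gap":1},{"twist":-0.5,"finger_gap":1},{"twist":-0.625,"finger_gap":1}]' && python3 -m handwheel '[{"twist":-0.125,"finger_gap":0.5},{"twist":-0.13,"finger_gap":0.5},{"twist":-0.13,"finger_gap":0.5}]'
python3 - <<'E'
from h import *
p,W=cloud("wrist"); save(p,"w1"); np.save("w1.npy",W)
print(camera_info("wrist"))
E
```

```text
t: 0.62
eef_pos: [330.8, -451.8, 244.9]
tcp_rot: [-3.141, -0.0, 0.302]
ft_force: [-0.2, -0.5, 0.2]
opening: 0.998
grip_force: 0.0
t: 1.03
eef_pos: [474.9, -308.3, 275.1]
tcp_rot: [3.141, -0.0, 0.302]
ft_force: [1.0, -0.4, 0.8]
opening: 1.0
grip_force: 0.0
t: 1.45
eef_pos: [546.8, -238.2, 284.4]
tcp_rot: [-3.141, 0.0, 0.935]
ft_force: [-0.7, 0.2, 0.1]
opening: 1.002
grip_force: 0.0
t: 1.87
eef_pos: [545.8, -239.5, 284.5]
tcp_rot: [-3.141, -0.0, 1.558]
ft_force: [0.4, 0.6, -0.3]
opening: 1.005
grip_force: 0.0
t: 2.12
eef_pos: [545.9, -239.5, 284.5]
tcp_rot: [-3.141, -0.0, 1.678]
ft_force: [0.5, -0.0, -0.2]
opening: 0.842
grip_force: 0.0
{'vertical_fov': 65.09394048113872, 'cx': 255.22029819690977, 'cy': 192.64665047232535, 'origin': array([ 537.55651856, -156.29168442,  455.47255195]), 'attitude': array([2.84388441e+00, 8.57036442e-04, 1.06340757e-01])}
```

View pics/w1.png

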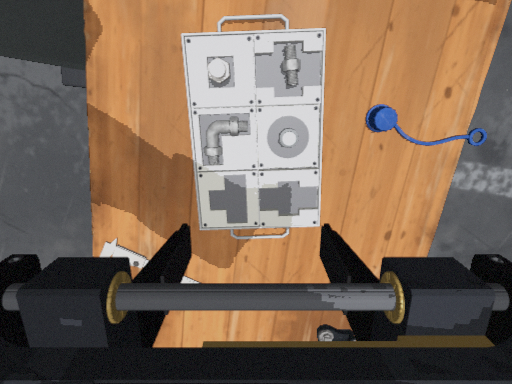

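The wrist view shows the tray's outer corners at (184,36), (326,30), (320,227) and (200,231). The short nipple is at (291,65), the spigot at (288,138), the adaptor at (218,70), and the hand is clear below.

```bash
cat >> h.py <<'E'
def project(n,uv,z):  # pixels -> world on plane z
    ci=camera_info(n); f=192/np.tan(np.radians(ci["vertical_fov"])/2)
    uv=np.atleast_2d(uv).astype(float)
    d=np.c_[(uv[:,0]-ci["cx"])/f,(uv[:,1]-ci["cy"])/f,np.ones(len(uv))]@R.from_euler("xyz",ci["attitude"]).as_matrix().T
    o=ci["origin"]; return o+d*((z-o[2])/d[:,2])[:,None]
E
cat > tray.py <<'E'
from h import *
def fit(n,box,k):
    p,W=cloud(n); s=cv2.cvtColor(p,cv2.COLOR_RGB2HSV)[...,1]
    m=(s<45).astype(np.uint8); q=np.zeros_like(m); a,b,c,d=box; q[b:d,a:c]=m[b:d,a:c]
    q=cv2.morphologyEx(q,cv2.MORPH_CLOSE,np.ones((k,k))); q=cv2.morphologyEx(q,cv2.MORPH_OPEN,np.ones((15,15)))
    cs=max(cv2.findContours(q,0,2)[0],key=cv2.contourArea)[:,0]
    r=cv2.minAreaRect(project(n,cs,13)[:,:2].astype(np.float32)); print(n,r)
    return p,W,r
if __name__=="__main__":
    fit("wrist",(175,10,345,240),9); fit("top",(270,130,415,230),9)
    for z,l,uv in [(29,"short",(291,65)),(24,"spigot",(288,138)),(55,"adaptor",(218,68))]: print(l,project("wrist",uv,z).round(1))
    W=np.load("w1.npy"); 
    for u,v in [(291,65),(288,138),(218,68),(225,85),(290,155),(360,160),(229,195)]: print(u,v,W[v,u].round(1))
E
python3 tray.py
```

```text
wrist ((545.4015502929688, -217.2548828125), (192.00331115722656, 301.3204650878906), 8.027798652648926)
top ((539.468505859375, -183.08807373046875), (198.07664489746094, 261.9299011230469), 5.417162895202637)
short [[ 579.1 -107.3   29. ]]
spigot [[ 588.9 -202.2   24. ]]
adaptor [[ 487.3 -123.3   55. ]]
291 65 [ 578.9 -107.3   29.9]
288 138 [ 588.8 -202.2   24.3]
218 68 [ 487.3 -123.3   55.2]
225 85 [ 492.7 -140.4    7.3]
290 155 [ 597.3 -228.7    7.4]
360 160 [ 705.5 -225.8    1.4]
229 195 [ 511.5 -301.1    7.8]
```

```bash
cat > rect.py <<'E'
from h import *
import sys
def rect(n,c,yaw,half,z=13,k=2):
    """orthoview on plane z: image right=+x', up=+y', k px/mm"""
    ci=camera_info(n); p,W=cloud(n); f=192/np.tan(np.radians(ci["vertical_fov"])/2)
    a,b=half; gx,gy=np.meshgrid(np.arange(-a,a,1/k),np.arange(b,-b,-1/k))
    cs,sn=np.cos(yaw),np.sin(yaw)
    P=np.stack([c[0]+cs*gx-sn*gy,c[1]+sn*gx+cs*gy,np.full_like(gx,z)],-1)-ci["origin"]
    q=P@R.from_euler("xyz",ci["attitude"]).as_matrix()
    mx=(q[...,0]/q[...,2]*f+ci["cx"]).astype(np.float32); my=(q[...,1]/q[...,2]*f+ci["cy"]).astype(np.float32)
    return cv2.remap(p,mx,my,cv2.INTER_CUBIC),cv2.remap(W[...,2].astype(np.float32),mx,my,cv2.INTER_NEAREST)
E
python3 - <<'E'
from rect import *
yaw=0.11; c=np.array([543,-213.])
im,h=rect("wrist",c,yaw,(110,160))
hh=(np.clip(np.nan_to_num(h),0,32)*8).astype(np.uint8)
out=np.hstack([im,cv2.cvtColor(hh,cv2.COLOR_GRAY2RGB)])
save(cv2.resize(out,(800,582)),"rect1")
# edges of tray by height
for v in (60,100,320,420,540): print("row",v,np.where(np.diff((h[v]>6).astype(int)))[0][[0,-1]]/2-110)
# yaw from top surface: left/right edge lines
L=[];Rr=[]
for v in range(60,560,4):
    w=np.where((h[v]>7))[0]
    if len(w): L.append((160-v/2,w[0]/2-110));Rr.append((160-v/2,w[-1]/2-110))
for q in (L,Rr):
    q=np.array(q); s,i=np.polyfit(q[:,0],q[:,1],1); 
    r=np.abs(q[:,1]-s*q[:,0]-i); g=r<3; print(np.polyfit(q[g,0],q[g,1],1),g.sum())
E
```

```text
row 60 [-98.  94.]
row 100 [-97.  94.]
row 320 [-93.   98.5]
row 420 [-92. 100.]
row 540 [-91.  100.5]
[-3.12857143e-02 -9.34002857e+01] 125
[-3.10460829e-02  9.78782765e+01] 125
```

View pics/rect1.png

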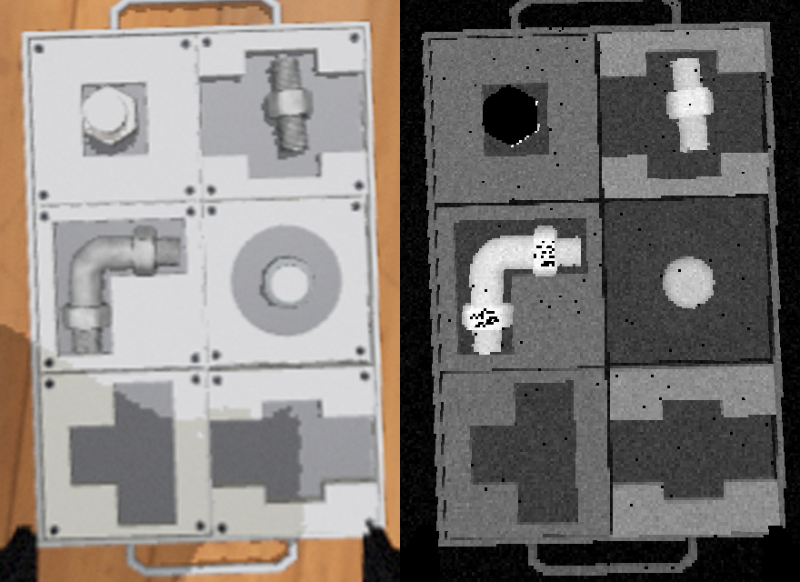

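The ortho view shows all six bays clearly, and the tray edges say yaw is about 0.11+0.031 = 0.141. Next I'll take exact centres from the heights.

```bash
python3 - <<'E'
from h import *
p,W=cloud("wrist"); W=W[:235].reshape(-1,3); W=W[~np.isnan(W[:,0])]
yaw=.141; A=np.array([[np.cos(yaw),-np.sin(yaw)],[np.sin(yaw),np.cos(yaw)]]); c0=np.array([543,-213.])
L=(W[:,:2]-c0)@A; Z=W[:,2]
def mid(m,lab):
    a=np.percentile(L[m],1,axis=0);b=np.percentile(L[m],99,axis=0); ctr=(a+b)/2
    print(lab,m.sum(),"local",ctr.round(1),"size",(b-a).round(1),"world",(c0+A@ctr).round(1),"zmed",np.median(Z[m]).round(1)); return ctr
box=lambda x,y,h=42:(abs(L[:,0]-x)<h)&(abs(L[:,1]-y)<h)
m=box(2,0,180)&(Z>8.5)&(Z<20)&(abs(L[:,1])<143); mid(m,"tray")
mid(box(48,5)&(Z>19),"spigot")
mid(box(48,97)&(Z>19),"short")
for n,(x,y) in dict(longn=(48,97),shortn=(48,-87),tee=(-44,-87)).items():
    mid(box(x,y,40)&(Z<9.5)&(Z>4),n+" pocket")
for n,(x,y) in dict(longn=(48,97),shortn=(48,-87)).items():
    mid(box(x,y,44)&(Z<9.5)&(Z>4)&(abs(L[:,0]-x)<14),n+" lengthwise")
m=box(48,97)&(Z>20); q=L[m]-L[m].mean(0); w,e=np.linalg.eigh(np.cov(q.T)); print("short axis local",e[:,1])
E
```

```text
tray 15089 local [2.6 2.6] size [189.7 276.1] world [ 545.2 -210. ] zmed 13.9
spigot 412 local [46.2 -2.3] size [28.  37.3] world [ 589.1 -208.8] zmed 24.8
short 643 local [48.  97.6] size [77.9 81.2] world [ 576.8 -109.6] zmed 24.8
longn pocket 1959 local [48.  96.1] size [78.5 68.3] world [ 577.  -111.1] zmed 7.8
shortn pocket 1301 local [ 48.4 -89.7] size [78.2 52.2] world [ 603.5 -295. ] zmed 7.6
tee pocket 1266 local [-45.1 -88.5] size [56.3 74.7] world [ 510.8 -306.9] zmed 7.7
longn lengthwise 566 local [48.  96.1] size [26.7 69.6] world [ 577.1 -111.1] zmed 7.8
shortn lengthwise 593 local [ 47.8 -79.7] size [26.9 72.6] world [ 601.5 -285.1] zmed 7.7
short axis local [-0.10916967  0.99402313]
```

```bash
python3 -m handwheel '[{"sx":128,"sy":47,"sz":165,"finger_gap":0.5},{"sx":128,"sy":47,"sz":165,"finger_gap":0.5},{"sx":128,"sy":47,"sz":165,"finger_gap":0.5},{"sx":128,"sy":47,"sz":165,"finger_gap":0.5},{"sx":128,"sy":47,"sz":165,"finger_gap":0.5}]' && python3 -m handwheel '[{"sx":3,"sy":1,"sz":5,"finger_gap":0.5},{"sx":3,"sy":1,"sz":5,"finger_gap":0.5},{"sx":3,"sy":1,"sz":5,"finger_gap":0.5}]' 
python3 - <<'E'
from h import *
p,W=cloud("wrist"); save(p,"w2"); s=state(); print(s["eef_pos"],s["tcp_rot"])
X,Y,Z=[W[...,i] for i in range(3)]
m=(Z>20)&(Z<34)&(abs(X-578)<22)&(abs(Y+109)<40); P=W[m]
r=cv2.minAreaRect(P[:,:2].astype(np.float32)); print(m.sum(),r)
q=P[P[:,2]>26]; print("hex top",len(q),q.mean(0))
E
```

```text
t: 2.78
eef_pos: [577.7, -109.6, 122.9]
tcp_rot: [3.141, 0.0, 1.68]
ft_force: [0.8, -0.6, -0.8]
opening: 0.499
grip_force: 0.0
t: 3.03
eef_pos: [578.6, -108.0, 119.6]
tcp_rot: [3.141, 0.0, 1.682]
ft_force: [-0.2, -0.1, 1.0]
opening: 0.5
grip_force: 0.0
[ 578.87090961 -108.54185727  120.28024982] [3.13987048e+00 9.49722000e-04 1.68098469e+00]
944 ((580.047119140625, -106.52493286132812), (23.51895523071289, 49.97394943237305), 16.1184024810791)
hex top 366 [ 579.9549053  -105.56680029   28.28317398]
```

View pics/w2.png

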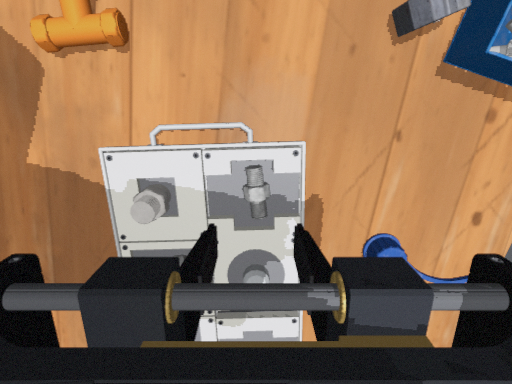

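Wrist view: the short nipple at (257,192) sits slightly skewed (~0.27) between the fingers' line, with the adaptor at (150,205) well clear of the left finger.

```bash
python3 -m handwheel '[{"sx":2,"sy":1,"sz":30,"twist":-0.12,"finger_gap":0.5},{"sx":2,"sy":1,"sz":60,"twist":-0.15,"finger_gap":0.5},{"sx":2,"sy":1,"sz":85,"twist":-0.15,"finger_gap":0.5},{"sx":2,"sy":1,"sz":100,"twist":-0.15,"finger_gap":0.5},{"sx":2,"sy":1,"sz":110,"twist":-0.15,"finger_gap":0.5}]' && python3 -m handwheel '[{"finger_gap":0.5},{"finger_gap":0},{"finger_gap":0},{"finger_gap":0},{"finger_gap":0}]' && python3 -m handwheel '[{"finger_gap":0},{"finger_gap":0},{"finger_gap":0},{"finger_gap":0}]'
```

```text
t: 3.5
eef_pos: [579.2, -106.9, 8.8]
tcp_rot: [3.141, 0.001, 1.83]
ft_force: [-0.5, -0.4, 0.3]
opening: 0.5
grip_force: 0.0
t: 3.92
eef_pos: [579.5, -105.7, 10.2]
tcp_rot: [3.14, 0.001, 1.832]
ft_force: [-0.3, 0.3, -0.1]
opening: 0.279
grip_force: 0.0
t: 4.25
eef_pos: [579.4, -105.7, 10.0]
tcp_rot: [3.14, 0.001, 1.832]
ft_force: [-1.1, 0.0, 6.4]
opening: 0.245
grip_force: 30.0
```

```bash
python3 -m handwheel '[{"sz":-20,"finger_gap":0},{"sz":-60,"finger_gap":0},{"sz":-90,"finger_gap":0},{"sz":-90,"finger_gap":0}]' && python3 -m handwheel '[{"sx":-187,"sy":-26,"twist":0.06,"finger_gap":0},{"sx":-187,"sy":-26,"twist":0.12,"finger_gap":0},{"sx":-187,"sy":-26,"twist":0.12,"finger_gap":0},{"sx":-187,"sy":-26,"twist":0.12,"finger_gap":0},{"sx":-187,"sy":-26,"twist":0.12,"finger_gap":0}]' && python3 -m handwheel '[{"finger_gap":0},{"finger_gap":0}]'
python3 - <<'E'
from h import *
p,W=cloud("wrist"); save(p,"w3"); print(state()["eef_pos"],state()["tcp_rot"])
E
```

```text
t: 4.58
eef_pos: [581.3, -106.0, 104.7]
tcp_rot: [3.135, 0.004, 1.832]
ft_force: [-0.3, -0.9, -0.7]
opening: 0.244
grip_force: 30.0
t: 5.0
eef_pos: [602.1, -297.0, 98.6]
tcp_rot: [3.141, 0.001, 1.71]
ft_force: [-0.6, -0.2, 0.3]
opening: 0.24
grip_force: 30.0
t: 5.17
eef_pos: [601.5, -293.8, 98.1]
tcp_rot: [-3.141, -0.001, 1.71]
ft_force: [0.4, 0.9, -1.3]
opening: 0.244
grip_force: 30.0
[ 601.62630613 -292.58098612   98.30451526] [-3.14067369e+00 -8.80126492e-04  1.71115714e+00]
```

View pics/w3.png

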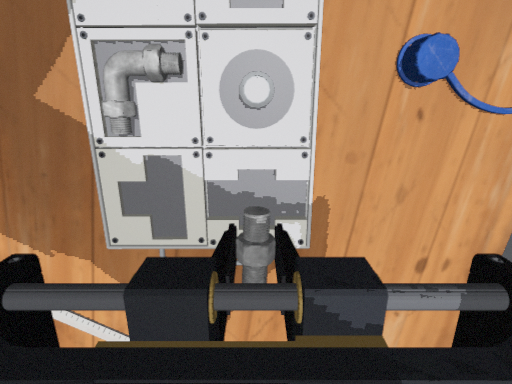

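The nipple is held straight, its hex at (256,248). The short trough's far end shows at (256,178), and the tray seam cross is at (203,148).

```bash
python3 - <<'E'
from h import *
print("hex",project("wrist",(256,246),117),"thread far end",project("wrist",(257,212),113))
s=project("wrist",(203,148),13)[0]; print("seam",s, "spigot",project("wrist",(257,89),24))
yaw=.141;A=np.array([[np.cos(yaw),-np.sin(yaw)],[np.sin(yaw),np.cos(yaw)]])
for n,o in dict(spig=(46,46),short=(46,-46),tee=(-46,-46)).items(): print(n,s[:2]+A@np.array(o))
for uv in [(196,0),(82,27),(202,247),(98,150),(315,150)]: print(uv,project("wrist",uv,13)[0].round(1))
E
```

```text
hex [[ 601.71634613 -286.8365648   117.        ]] thread far end [[ 599.63224847 -268.15033565  113.        ]]
seam [ 551.56325758 -254.30991381   13.        ] spigot [[ 590.43930489 -201.16802603   24.        ]]
spig [ 590.64222166 -202.30188975]
short [ 603.57128165 -293.38887789]
tee [ 512.48429351 -306.31793787]
(196, 0) [ 536.6 -145.    13. ]
(82, 27) [ 451.9 -175.1   13. ]
(202, 247) [ 559.  -347.6   13. ]
(98, 150) [ 462.8 -268.6   13. ]
(315, 150) [ 646.4 -242.6   13. ]
```

```bash
python3 -m handwheel '[{"sx":-1,"sy":1.5,"sz":30,"finger_gap":0},{"sx":-1,"sy":1.5,"sz":60,"finger_gap":0},{"sx":-1,"sy":1.5,"sz":75,"finger_gap":0},{"sx":-1,"sy":1.5,"sz":83,"finger_gap":0},{"sx":-1,"sy":1.5,"sz":87,"finger_gap":0}]' && python3 -m handwheel '[{"finger_gap":0},{"finger_gap":0},{"finger_gap":0.2}]'
```

```text
t: 5.63
eef_pos: [603.5, -292.2, 11.0]
tcp_rot: [-3.14, -0.001, 1.713]
ft_force: [-0.7, 0.8, -1.0]
opening: 0.243
grip_force: 30.0
t: 5.88
eef_pos: [604.4, -293.7, 13.4]
tcp_rot: [3.14, 0.001, 1.712]
ft_force: [0.2, 0.1, 0.0]
opening: 0.244
grip_force: 30.0
```

```bash
python3 -m handwheel '[{"finger_gap":0},{"finger_gap":0},{"sz":1,"finger_gap":0}]';python3 -m handwheel '[{"finger_gap":0},{"finger_gap":0},{"finger_gap":0}]'
```

```text
t: 6.13
eef_pos: [604.0, -293.9, 11.7]
tcp_rot: [3.141, 0.001, 1.712]
ft_force: [-0.6, 0.1, -0.7]
opening: 0.244
grip_force: 30.0
t: 6.38
eef_pos: [603.7, -293.7, 11.0]
tcp_rot: [-3.142, 0.0, 1.712]
ft_force: [1.0, -0.4, -0.6]
opening: 0.247
grip_force: 30.0
```

```bash
python3 -m handwheel '[{"finger_gap":0.45},{"finger_gap":0.45},{"finger_gap":0.45},{"finger_gap":0.45}]' && python3 -m handwheel '[{"sz":-35,"finger_gap":0.45},{"sz":-75,"finger_gap":0.45},{"sz":-115,"finger_gap":0.45},{"sz":-155,"finger_gap":0.5},{"sz":-155,"finger_gap":0.6}]' && python3 - <<'E'
from h import *
p,W=cloud("wrist"); save(p,"w4"); s=state(); print(s["eef_pos"],s["tcp_rot"])
X,Y,Z=[W[...,i] for i in range(3)]
m=(Z>20)&(Z<34)&(abs(X-603)<22)&(abs(Y+293)<40); P=W[m]; print(m.sum())
if m.sum()>20: print(cv2.minAreaRect(P[:,:2].astype(np.float32)),np.percentile(P[:,2],[50,95]))
E
python3 -m handwheel '[{"sx":185,"sy":-50,"sz":-40,"finger_gap":0.8},{"sx":185,"sy":-50,"sz":-40,"finger_gap":0.8},{"sx":185,"sy":-50,"sz":-40,"finger_gap":0.8},{"sx":185,"sy":-50,"sz":-40,"finger_gap":0.8},{"sx":185,"sy":-50,"sz":-40,"finger_gap":0.8}]' && python3 -m handwheel '[{"sx":185,"sy":-50,"sz":-40,"finger_gap":0.6},{"sx":185,"sy":-50,"sz":-40,"finger_gap":0.6},{"sx":185,"sy":-50,"sz":-40,"finger_gap":0.6},{"sx":185,"sy":-50,"sz":-40,"finger_gap":0.6},{"sx":185,"sy":-50,"sz":-40,"finger_gap":0.6}]' && python3 -m handwheel '[{"finger_gap":0.6},{"finger_gap":0.6},{"finger_gap":0.6}]'
cat > lo.py <<'E'
from h import *
import sys
p,W=cloud("wrist"); s=state(); print(s["eef_pos"].round(1),s["tcp_rot"].round(3))
X,Y,Z=[W[...,i] for i in range(3)]
x,y,r,z0,z1=map(float,sys.argv[2:7])
m=(Z>z0)&(Z<z1)&(np.hypot(X-x,Y-y)<r); P=W[m]; print(m.sum())
q=cv2.minAreaRect(P[:,:2].astype(np.float32)); print(q,"mean",P.mean(0).round(1),"z50,95",np.percentile(P[:,2],[50,95]).round(1))
e=np.linalg.eigh(np.cov(P[:,:2].T))[1][:,1]; print("axis angle",np.arctan2(e[1],e[0]))
save(p,sys.argv[1])
E
python3 lo.py w5 440 143 45 7 40
```

```text
t: 6.72
eef_pos: [603.8, -293.7, 11.1]
tcp_rot: [3.142, 0.0, 1.712]
ft_force: [0.1, 0.2, 0.0]
opening: 0.437
grip_force: 0.0
t: 7.13
eef_pos: [606.2, -295.0, 174.5]
tcp_rot: [3.133, 0.008, 1.712]
ft_force: [0.2, -0.3, 0.2]
opening: 0.523
grip_force: 0.0
[ 605.20939188 -294.46623561  170.70012098] [3.13559088 0.00504893 1.71185686]
680
((605.5010375976562, -299.6402587890625), (23.314302444458008, 60.40365982055664), 7.532838821411133) [25.40828854 29.96888287]
t: 7.6
eef_pos: [526.4, -114.9, 205.7]
tcp_rot: [-3.14, -0.001, 1.712]
ft_force: [1.0, -0.1, -0.3]
opening: 0.793
grip_force: 0.0
t: 8.02
eef_pos: [450.9, 60.9, 245.9]
tcp_rot: [-3.141, -0.0, 1.712]
ft_force: [0.3, -0.4, 0.5]
opening: 0.606
grip_force: 0.0
t: 8.27
eef_pos: [452.9, 58.3, 245.4]
tcp_rot: [-3.141, 0.0, 1.712]
ft_force: [-0.1, -0.3, 0.5]
opening: 0.598
grip_force: 0.0
[453.   57.9 245.4] [-3.141  0.     1.711]
883
((441.1354064941406, 146.88314819335938), (58.82693862915039, 30.68002700805664), 48.211429595947266) mean [441.4 147.1  23. ] z50,95 [23.2 28.2]
axis angle 0.8376197855977476
```

View pics/w5.png

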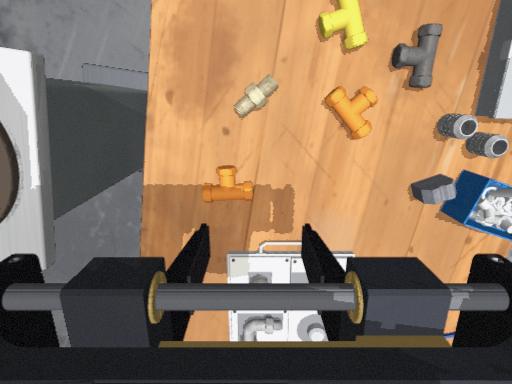

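Brass nipple at pixel (256,95), measured 58.8 × 30.7 with its top at 28, which matches the long nipple. The orange tees at (228,188) and (352,110) and the yellow one stay put. The black tee is at (418,55).

```bash
python3 -m handwheel '[{"sx":90,"sy":1,"sz":80,"twist":0.12,"finger_gap":0.6},{"sx":90,"sy":1,"sz":80,"twist":0.24,"finger_gap":0.6},{"sx":90,"sy":1,"sz":80,"twist":0.36,"finger_gap":0.6},{"sx":90,"sy":1,"sz":80,"twist":0.48,"finger_gap":0.6},{"sx":90,"sy":1,"sz":80,"twist":0.6,"finger_gap":0.6}]' && python3 -m handwheel '[{"sz":30,"twist":0.12,"finger_gap":0.6},{"sz":60,"twist":0.24,"finger_gap":0.6},{"sz":80,"twist":0.27,"finger_gap":0.6},{"sz":80,"twist":0.27,"finger_gap":0.6},{"sz":80,"twist":0.27,"finger_gap":0.6}]' && python3 -m handwheel '[{"finger_gap":0.6},{"finger_gap":0.6},{"finger_gap":0.6}]' && python3 lo.py w6 441 147 45 7 40
```

```text
t: 8.73
eef_pos: [440.6, 148.0, 163.8]
tcp_rot: [-3.138, 0.003, 1.106]
ft_force: [-0.4, -0.6, 1.0]
opening: 0.602
grip_force: 0.0
t: 9.15
eef_pos: [441.2, 147.0, 85.2]
tcp_rot: [-3.14, 0.002, 0.842]
ft_force: [0.4, 0.4, -0.1]
opening: 0.596
grip_force: 0.0
t: 9.4
eef_pos: [441.7, 147.8, 87.1]
tcp_rot: [3.14, -0.002, 0.842]
ft_force: [-0.9, 0.4, -0.5]
opening: 0.601
grip_force: 0.0
[441.6 147.8  87. ] [ 3.14e+00 -1.00e-03  8.42e-01]
1909
((441.1795959472656, 146.69105529785156), (59.000755310058594, 30.1636962890625), 47.92146301269531) mean [442.9 148.6  22.5] z50,95 [23. 28.]
axis angle 0.8369783794559529
```

```bash
python3 -m handwheel '[{"sx":-1,"sz":30,"finger_gap":0.6},{"sx":-1,"sz":55,"finger_gap":0.6},{"sx":-1,"sz":72,"finger_gap":0.6},{"sx":-1,"sz":80,"finger_gap":0.6},{"sx":-1,"sz":82,"finger_gap":0.6}]' && python3 -m handwheel '[{"finger_gap":0.6},{"finger_gap":0},{"finger_gap":0},{"finger_gap":0},{"finger_gap":0}]' && python3 -m handwheel '[{"finger_gap":0},{"finger_gap":0},{"finger_gap":0},{"finger_gap":0}]' && python3 -m handwheel '[{"sz":-20,"finger_gap":0},{"sz":-50,"finger_gap":0},{"sz":-80,"finger_gap":0},{"sz":-110,"finger_gap":0},{"sz":-110,"finger_gap":0}]' && python3 -m handwheel '[{"twist":-0.12,"finger_gap":0},{"twist":-0.24,"finger_gap":0},{"twist":-0.36,"finger_gap":0},{"twist":-0.48,"finger_gap":0},{"twist":-0.6,"finger_gap":0}]' && python3 -m handwheel '[{"twist":-0.12,"finger_gap":0},{"twist":-0.24,"finger_gap":0},{"twist":-0.27,"finger_gap":0},{"twist":-0.27,"finger_gap":0},{"twist":-0.27,"finger_gap":0}]'
```

```text
t: 9.87
eef_pos: [440.2, 147.1, 3.3]
tcp_rot: [-3.141, 0.001, 0.842]
ft_force: [-1.0, -0.7, 0.3]
opening: 0.598
grip_force: 0.0
t: 10.28
eef_pos: [440.7, 147.2, 4.6]
tcp_rot: [3.141, -0.001, 0.842]
ft_force: [0.1, 0.5, 0.9]
opening: 0.378
grip_force: 0.0
t: 10.62
eef_pos: [440.7, 147.1, 4.4]
tcp_rot: [3.141, -0.001, 0.842]
ft_force: [-0.4, -1.3, 7.1]
opening: 0.301
grip_force: 30.0
t: 11.03
eef_pos: [442.1, 147.5, 118.3]
tcp_rot: [3.137, -0.005, 0.842]
ft_force: [0.9, 0.7, -0.5]
opening: 0.306
grip_force: 30.0
t: 11.45
eef_pos: [440.1, 147.1, 113.4]
tcp_rot: [-3.141, 0.0, 1.448]
ft_force: [1.1, 0.3, -1.5]
opening: 0.306
grip_force: 30.0
t: 11.87
eef_pos: [440.2, 147.1, 113.6]
tcp_rot: [-3.141, 0.0, 1.71]
ft_force: [0.2, 0.3, -1.1]
opening: 0.306
grip_force: 30.0
```

```bash
python3 -m handwheel '[{"sx":-175,"sy":63,"finger_gap":0},{"sx":-175,"sy":63,"finger_gap":0},{"sx":-175,"sy":63,"finger_gap":0},{"sx":-175,"sy":63,"finger_gap":0},{"sx":-175,"sy":63,"finger_gap":0}]' && python3 -m handwheel '[{"sx":-100,"sy":37,"finger_gap":0},{"sx":-100,"sy":37,"finger_gap":0},{"sx":-100,"sy":37,"finger_gap":0},{"sx":-100,"sy":37,"finger_gap":0},{"sx":-100,"sy":37,"finger_gap":0}]' && python3 -m handwheel '[{"finger_gap":0},{"finger_gap":0},{"finger_gap":0}]'
python3 - <<'E'
from h import *
p,W=cloud("wrist"); save(p,"w7"); np.save("w7.npy",W); s=state(); print(s["eef_pos"],s["tcp_rot"])
E
```

```text
t: 12.28
eef_pos: [529.3, -21.0, 113.8]
tcp_rot: [3.14, 0.001, 1.708]
ft_force: [-1.1, 0.4, -2.0]
opening: 0.307
grip_force: 30.0
t: 12.7
eef_pos: [577.9, -112.0, 113.2]
tcp_rot: [-3.141, -0.0, 1.708]
ft_force: [-0.5, 0.7, -1.4]
opening: 0.304
grip_force: 30.0
t: 12.95
eef_pos: [577.7, -110.0, 114.1]
tcp_rot: [-3.141, -0.0, 1.713]
ft_force: [-0.4, 0.2, -2.4]
opening: 0.306
grip_force: 30.0
[ 577.86814816 -110.11224241  114.16270339] [-3.14155807e+00 -7.12444405e-06  1.71274379e+00]
```

View pics/w7.png

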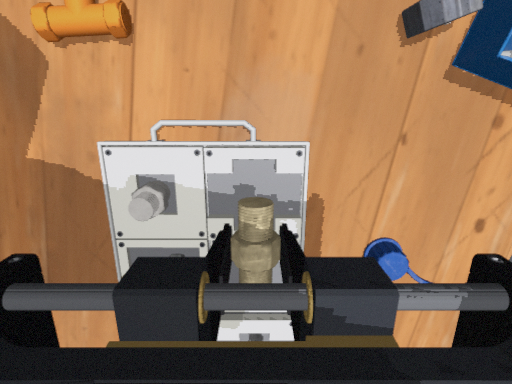

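The nipple is held straight over the long trough, far end at (256,203), trough end wall at (255,160), adaptor at (147,203) clear of the left finger.

```bash
python3 -m handwheel '[{"sx":-1,"sy":-0.5,"sz":35,"finger_gap":0},{"sx":-1,"sy":-0.5,"sz":65,"finger_gap":0},{"sx":-1,"sy":-0.5,"sz":88,"finger_gap":0},{"sx":-1,"sy":-0.5,"sz":97,"finger_gap":0},{"sx":-1,"sy":-0.5,"sz":101,"finger_gap":0}]' && python3 -m handwheel '[{"finger_gap":0},{"finger_gap":0},{"sz":1,"finger_gap":0},{"sz":1,"finger_gap":0},{"sz":1,"finger_gap":0}]' && python3 -m handwheel '[{"finger_gap":0},{"finger_gap":0},{"finger_gap":0.48},{"finger_gap":0.48},{"finger_gap":0.48}]'&& python3 -m handwheel '[{"sz":-35,"finger_gap":0.48},{"sz":-75,"finger_gap":0.48},{"sz":-115,"finger_gap":0.48},{"sz":-155,"finger_gap":0.5},{"sz":-155,"finger_gap":0.6}]' && python3 lo.py w8 577 -111 34 19 42
```

```text
t: 13.42
eef_pos: [577.2, -111.5, 11.8]
tcp_rot: [-3.14, -0.001, 1.712]
ft_force: [-0.8, 0.2, -0.9]
opening: 0.307
grip_force: 30.0
t: 13.83
eef_pos: [578.1, -112.3, 12.9]
tcp_rot: [3.14, 0.001, 1.712]
ft_force: [-0.2, 0.1, -0.2]
opening: 0.306
grip_force: 30.0
t: 14.25
eef_pos: [577.8, -112.2, 12.1]
tcp_rot: [3.141, 0.0, 1.712]
ft_force: [-1.3, 0.0, 0.5]
opening: 0.451
grip_force: 0.0
t: 14.67
eef_pos: [580.3, -112.9, 174.5]
tcp_rot: [3.132, 0.005, 1.712]
ft_force: [0.3, -0.2, -0.0]
opening: 0.53
grip_force: 0.0
[ 579.3 -112.6  171. ] [3.135e+00 3.000e-03 1.712e+00]
1115
((578.3133544921875, -112.47702026367188), (34.78017044067383, 61.190757751464844), 23.63236427307129) mean [ 578.2 -110.5   29.8] z50,95 [30.1 35.1]
axis angle 1.7042792655764398
```

Long nipple is seated: top at 35 against 34 expected, axis in line. Now the sleeve.

```bash
python3 -m handwheel '[{"sx":185,"sy":-35,"sz":-40,"finger_gap":0.9},{"sx":185,"sy":-35,"sz":-40,"finger_gap":0.9},{"sx":185,"sy":-35,"sz":-40,"finger_gap":0.9},{"sx":185,"sy":-35,"sz":-40,"finger_gap":0.9},{"sx":185,"sy":-35,"sz":-40,"finger_gap":0.9}]' && python3 -m handwheel '[{"sx":185,"sy":-35,"sz":-20,"finger_gap":0.9},{"sx":185,"sy":-35,"sz":-20,"finger_gap":0.9},{"sx":185,"sy":-35,"sz":-20,"finger_gap":0.9},{"sx":185,"sy":-35,"sz":-20,"finger_gap":0.9},{"sx":185,"sy":-35,"sz":-20,"finger_gap":0.9}]' && python3 -m handwheel '[{"finger_gap":0.9},{"finger_gap":0.9},{"finger_gap":0.9}]' && python3 lo.py w9 457 328 40 38 52
```

```text
t: 15.13
eef_pos: [515.3, 68.7, 206.7]
tcp_rot: [-3.14, -0.0, 1.713]
ft_force: [0.5, -0.0, 0.6]
opening: 0.875
grip_force: 0.0
t: 15.55
eef_pos: [454.6, 247.3, 226.4]
tcp_rot: [-3.14, -0.0, 1.713]
ft_force: [0.4, 0.3, -0.6]
opening: 0.902
grip_force: 0.0
t: 15.8
eef_pos: [456.3, 243.9, 226.1]
tcp_rot: [-3.14, 0.001, 1.712]
ft_force: [-0.1, 1.4, 0.4]
opening: 0.897
grip_force: 0.0
[456.5 243.5 226.3] [-3.140e+00  1.000e-03  1.711e+00]
615
((458.58258056640625, 330.84765625), (51.25505828857422, 51.03451919555664), 52.514739990234375) mean [458.8 331.4  46.3] z50,95 [46.6 47.9]
axis angle 1.9629952457003403
```

View pics/w9.png

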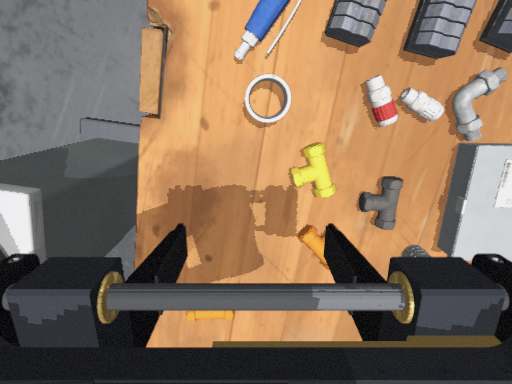

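The sleeve ring is at pixel (268,99), outer 51 mm with its top at 46.6, so it matches. The screwdriver tips at (242,52) and (270,52) lie clear of the left and right finger paths.

```bash
python3 -m handwheel '[{"sx":86,"sy":15,"sz":110,"finger_gap":0.9},{"sx":86,"sy":15,"sz":110,"finger_gap":0.9},{"sx":86,"sy":15,"sz":110,"finger_gap":0.9},{"sx":86,"sy":15,"sz":110,"finger_gap":0.9},{"sx":86,"sy":15,"sz":110,"finger_gap":0.9}]' && python3 -m handwheel '[{"sz":35,"finger_gap":0.9},{"sz":65,"finger_gap":0.9},{"sz":85,"finger_gap":0.9},{"sz":94,"finger_gap":0.9},{"sz":94,"finger_gap":0.9}]' && python3 -m handwheel '[{"finger_gap":0.9},{"finger_gap":0.9},{"finger_gap":0},{"finger_gap":0},{"finger_gap":0}]' && python3 -m handwheel '[{"finger_gap":0},{"finger_gap":0},{"finger_gap":0},{"finger_gap":0},{"finger_gap":0}]'
```

```text
t: 16.27
eef_pos: [458.5, 331.4, 113.9]
tcp_rot: [-3.137, 0.002, 1.712]
ft_force: [-0.4, -0.5, 1.3]
opening: 0.899
grip_force: 0.0
t: 16.68
eef_pos: [459.5, 330.2, 22.6]
tcp_rot: [-3.14, 0.001, 1.711]
ft_force: [0.5, -0.2, 0.2]
opening: 0.899
grip_force: 0.0
t: 17.1
eef_pos: [459.5, 331.7, 23.8]
tcp_rot: [3.14, -0.0, 1.712]
ft_force: [1.0, 0.0, -0.2]
opening: 0.747
grip_force: 0.0
t: 17.52
eef_pos: [459.0, 331.6, 23.1]
tcp_rot: [-3.141, 0.0, 1.712]
ft_force: [-1.5, 0.7, 3.8]
opening: 0.553
grip_force: 30.0
```

```bash
python3 -m handwheel '[{"sz":-20,"finger_gap":0},{"sz":-50,"finger_gap":0},{"sz":-80,"finger_gap":0},{"sz":-90,"finger_gap":0},{"sz":-90,"finger_gap":0}]' && python3 -m handwheel '[{"sx":-40,"sy":4,"finger_gap":0},{"sx":-80,"sy":8,"finger_gap":0},{"sx":-120,"sy":12,"finger_gap":0},{"sx":-160,"sy":16,"finger_gap":0},{"sx":-182,"sy":18,"finger_gap":0}]' && python3 -m handwheel '[{"sx":-40,"sy":4,"finger_gap":0},{"sx":-80,"sy":8,"finger_gap":0},{"sx":-120,"sy":12,"finger_gap":0},{"sx":-160,"sy":16,"finger_gap":0},{"sx":-182,"sy":18,"finger_gap":0}]' && python3 -m handwheel '[{"sx":-40,"sy":4,"finger_gap":0},{"sx":-80,"sy":8,"finger_gap":0},{"sx":-120,"sy":12,"finger_gap":0},{"sx":-160,"sy":16,"finger_gap":0},{"sx":-183,"sy":18,"finger_gap":0}]' && python3 -m handwheel '[{"finger_gap":0},{"finger_gap":0},{"finger_gap":0},{"finger_gap":0}]'
python3 - <<'E'
from h import *
p,W=cloud("wrist"); save(p,"w10"); s=state(); print(s["eef_pos"],s["tcp_rot"])
zt=s["eef_pos"][2]+22.9; X,Y,Z=[W[...,i] for i in range(3)]
m=(abs(Z-zt)<3)&(abs(X-590)<27)&(abs(Y+202)<60); v,u=np.where(m); P=W[m]
print(m.sum(),P.mean(0),P.min(0),P.max(0))
E
```

```text
t: 17.93
eef_pos: [460.1, 332.1, 114.9]
tcp_rot: [3.138, -0.001, 1.712]
ft_force: [0.9, 0.4, -1.8]
opening: 0.554
grip_force: 30.0
t: 18.35
eef_pos: [502.4, 150.6, 111.1]
tcp_rot: [-3.139, 0.001, 1.71]
ft_force: [0.6, 0.2, -1.3]
opening: 0.557
grip_force: 30.0
t: 18.77
eef_pos: [546.1, -27.3, 111.0]
tcp_rot: [-3.14, -0.0, 1.71]
ft_force: [-0.4, 0.6, -2.3]
opening: 0.554
grip_force: 30.0
t: 19.18
eef_pos: [589.5, -206.1, 110.6]
tcp_rot: [-3.14, -0.0, 1.71]
ft_force: [0.1, -0.0, -1.9]
opening: 0.558
grip_force: 30.0
t: 19.52
eef_pos: [589.1, -201.3, 112.1]
tcp_rot: [-3.14, -0.001, 1.713]
ft_force: [-0.6, -0.3, -1.5]
opening: 0.556
grip_force: 30.0
[ 589.27272087 -201.20586952  112.45112531] [-3.14072776e+00 -5.13966744e-04  1.71306185e+00]
1758 [ 589.18328386 -192.76706164  135.27624007] [ 563.08508472 -218.92443419  132.356094  ] [ 616.92228966 -175.75721102  138.31314154]
```

View pics/w10.png

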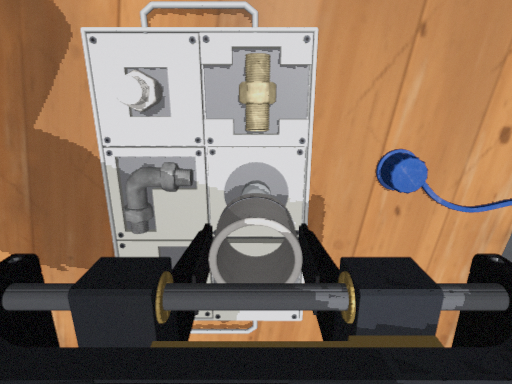

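The sleeve rim is at (256,250), just in front of the spigot, with measured centre about (589.6,−202) on the spigot's (590,−202). The long nipple sits in its trough at (257,92).

```bash
python3 -m handwheel '[{"sy":0.5,"sz":25,"finger_gap":0},{"sy":0.5,"sz":50,"finger_gap":0},{"sy":0.5,"sz":60,"finger_gap":0},{"sy":0.5,"sz":60,"finger_gap":0},{"sy":0.5,"sz":60,"finger_gap":0}]' && python3 -m handwheel '[{"sz":6,"finger_gap":0},{"sz":12,"finger_gap":0},{"sz":18,"finger_gap":0},{"sz":20,"finger_gap":0},{"sz":21,"finger_gap":0}]' && python3 -m handwheel '[{"finger_gap":0},{"finger_gap":0},{"finger_gap":0}]'
```

```text
t: 19.98
eef_pos: [590.1, -201.9, 53.2]
tcp_rot: [-3.141, -0.0, 1.712]
ft_force: [-0.2, -0.7, -0.6]
opening: 0.556
grip_force: 30.0
t: 20.4
eef_pos: [589.9, -202.3, 31.6]
tcp_rot: [-3.141, -0.0, 1.712]
ft_force: [-0.2, -0.7, -1.5]
opening: 0.56
grip_force: 30.0
t: 20.65
eef_pos: [590.1, -202.4, 32.3]
tcp_rot: [3.141, 0.0, 1.712]
ft_force: [0.1, 0.1, -2.5]
opening: 0.558
grip_force: 30.0
```

```bash
python3 -m handwheel '[{"sz":1,"finger_gap":0},{"sz":1.5,"finger_gap":0},{"sz":1.5,"finger_gap":0},{"sz":1.5,"finger_gap":0}]' && python3 -m handwheel '[{"finger_gap":0},{"finger_gap":0.66},{"finger_gap":0.66},{"finger_gap":0.66},{"finger_gap":0.66}]'&& python3 -m handwheel '[{"sz":-20,"finger_gap":0.66},{"sz":-60,"finger_gap":0.66},{"sz":-100,"finger_gap":0.66},{"sz":-140,"finger_gap":0.66},{"sz":-140,"finger_gap":0.66}]' && python3 lo.py w11 590 -202 40 44 62
```

```text
t: 20.98
eef_pos: [590.0, -202.3, 30.6]
tcp_rot: [3.142, 0.0, 1.712]
ft_force: [0.9, 0.2, -3.4]
opening: 0.552
grip_force: 30.0
t: 21.4
eef_pos: [590.1, -202.4, 30.7]
tcp_rot: [3.141, 0.0, 1.712]
ft_force: [0.2, -0.0, 0.4]
opening: 0.657
grip_force: 0.0
t: 21.82
eef_pos: [592.6, -203.4, 178.4]
tcp_rot: [3.132, 0.006, 1.712]
ft_force: [-0.1, 0.2, 0.2]
opening: 0.658
grip_force: 0.0
[ 591.5 -203.   174.8] [3.135 0.004 1.712]
819
((590.7903442382812, -202.8743438720703), (51.240020751953125, 51.74788284301758), 7.322189807891846) mean [ 590.7 -202.9   52.3] z50,95 [53.3 54.6]
axis angle 1.6832119501507323
```

Sleeve is seated: top 53.3 against 53 expected, centred. Now the tee.

```bash
python3 -m handwheel '[{"sx":200,"sy":6,"sz":-30,"finger_gap":0.7},{"sx":200,"sy":6,"sz":-30,"finger_gap":0.7},{"sx":200,"sy":6,"sz":-30,"finger_gap":0.7},{"sx":200,"sy":6,"sz":-30,"finger_gap":0.7},{"sx":200,"sy":6,"sz":-30,"finger_gap":0.7}]' && python3 -m handwheel '[{"sx":200,"sy":6,"sz":-30,"finger_gap":0.6},{"sx":200,"sy":6,"sz":-30,"finger_gap":0.6},{"sx":200,"sy":6,"sz":-30,"finger_gap":0.6},{"sx":200,"sy":6,"sz":-30,"finger_gap":0.6},{"sx":200,"sy":6,"sz":-30,"finger_gap":0.6}]' && python3 -m handwheel '[{"sx":21,"sy":1.5,"twist":0.12,"finger_gap":0.6},{"sx":21,"sy":1.5,"twist":0.24,"finger_gap":0.6},{"sx":21,"sy":1.5,"twist":0.36,"finger_gap":0.6},{"sx":21,"sy":1.5,"twist":0.48,"finger_gap":0.6},{"sx":21,"sy":1.5,"twist":0.6,"finger_gap":0.6}]' && python3 -m handwheel '[{"twist":0.12,"finger_gap":0.6},{"twist":0.24,"finger_gap":0.6},{"twist":0.36,"finger_gap":0.6},{"twist":0.48,"finger_gap":0.6},{"twist":0.6,"finger_gap":0.6}]' && python3 -m handwheel '[{"twist":0.12,"finger_gap":0.6},{"twist":0.24,"finger_gap":0.6},{"twist":0.36,"finger_gap":0.6},{"twist":0.38,"finger_gap":0.6},{"twist":0.38,"finger_gap":0.6}]' && python3 lo.py w12 628 216 48 7 35
```

```text
t: 22.28
eef_pos: [566.8, -1.2, 199.8]
tcp_rot: [-3.14, -0.001, 1.712]
ft_force: [0.3, 0.4, 0.1]
opening: 0.701
grip_force: 0.0
t: 22.7
eef_pos: [544.7, 197.8, 229.8]
tcp_rot: [-3.14, 0.0, 1.712]
ft_force: [1.0, 0.2, 0.2]
opening: 0.601
grip_force: 0.0
t: 23.12
eef_pos: [543.8, 216.6, 229.1]
tcp_rot: [-3.14, 0.001, 1.106]
ft_force: [-0.5, 0.2, -0.4]
opening: 0.601
grip_force: 0.0
t: 23.53
eef_pos: [543.9, 216.3, 229.2]
tcp_rot: [-3.141, 0.002, 0.506]
ft_force: [-0.3, 0.4, 0.7]
opening: 0.601
grip_force: 0.0
t: 23.95
eef_pos: [544.0, 216.3, 229.6]
tcp_rot: [3.141, 0.001, 0.134]
ft_force: [-0.4, 0.0, 0.3]
opening: 0.6
grip_force: 0.0
[544.  216.3 229.7] [3.141e+00 1.000e-03 1.350e-01]
1630
((629.5252685546875, 219.98141479492188), (49.708946228027344, 70.08972930908203), 5.348311901092529) mean [634.4 220.6  22.2] z50,95 [22.9 26. ]
axis angle 1.6779039443837318
```

View pics/w12.png

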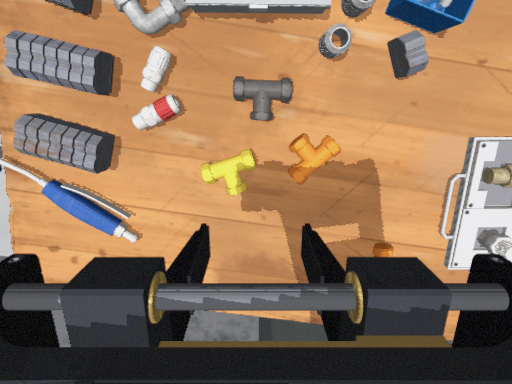

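Black tee at pixel (263,95), measured 49.7 × 70.1 with its top at about 25, branch toward the robot. The yellow (230,170) and orange (313,157) look-alikes stay clear of the fingers.

```bash
python3 -m handwheel '[{"sx":72,"sy":7.5,"sz":120,"twist":0.03,"finger_gap":0.55},{"sx":72,"sy":7.5,"sz":120,"twist":0.03,"finger_gap":0.55},{"sx":72,"sy":7.5,"sz":120,"twist":0.03,"finger_gap":0.55},{"sx":72,"sy":7.5,"sz":120,"twist":0.03,"finger_gap":0.55},{"sx":72,"sy":7.5,"sz":120,"twist":0.03,"finger_gap":0.55}]' && python3 -m handwheel '[{"sz":35,"finger_gap":0.55},{"sz":65,"finger_gap":0.55},{"sz":85,"finger_gap":0.55},{"sz":94,"finger_gap":0.55},{"sz":97,"finger_gap":0.55}]' && python3 -m handwheel '[{"finger_gap":0.55},{"finger_gap":0.55},{"finger_gap":0},{"finger_gap":0},{"finger_gap":0}]' && python3 -m handwheel '[{"finger_gap":0},{"finger_gap":0},{"finger_gap":0},{"finger_gap":0},{"finger_gap":0}]'
```

```text
t: 24.42
eef_pos: [616.1, 217.8, 106.7]
tcp_rot: [3.141, 0.006, 0.103]
ft_force: [-0.1, -0.4, 0.0]
opening: 0.553
grip_force: 0.0
t: 24.83
eef_pos: [616.1, 218.5, 13.8]
tcp_rot: [3.141, 0.001, 0.103]
ft_force: [-0.2, -0.5, 0.8]
opening: 0.556
grip_force: 0.0
t: 25.25
eef_pos: [617.0, 218.5, 14.5]
tcp_rot: [-3.141, -0.002, 0.102]
ft_force: [-0.2, 0.2, 0.1]
opening: 0.394
grip_force: 0.0
t: 25.67
eef_pos: [616.8, 218.4, 13.8]
tcp_rot: [3.142, -0.001, 0.102]
ft_force: [-0.8, -0.3, 4.2]
opening: 0.249
grip_force: 30.0
```

```bash
python3 -m handwheel '[{"finger_gap":0.35},{"finger_gap":0.35},{"sz":3,"finger_gap":0.35},{"sz":3.5,"finger_gap":0.35},{"sz":3.5,"finger_gap":0.35}]' && python3 -m handwheel '[{"finger_gap":0.3},{"finger_gap":0},{"finger_gap":0},{"finger_gap":0},{"finger_gap":0}]' && python3 -m handwheel '[{"finger_gap":0},{"sz":-10,"finger_gap":0},{"sz":-30,"finger_gap":0},{"sz":-60,"finger_gap":0},{"sz":-90,"finger_gap":0}]' && python3 -m handwheel '[{"finger_gap":0},{"finger_gap":0},{"finger_gap":0}]' && python3 lo.py w13 629 220 48 95 140
```

```text
t: 26.08
eef_pos: [616.3, 218.3, 9.5]
tcp_rot: [3.141, 0.001, 0.102]
ft_force: [-1.4, -0.1, -0.4]
opening: 0.346
grip_force: 0.0
t: 26.5
eef_pos: [616.6, 218.4, 10.0]
tcp_rot: [3.142, -0.0, 0.102]
ft_force: [0.6, -0.3, -2.2]
opening: 0.249
grip_force: 30.0
t: 26.92
eef_pos: [616.0, 218.3, 100.9]
tcp_rot: [3.141, 0.002, 0.102]
ft_force: [1.9, 0.2, -2.1]
opening: 0.252
grip_force: 30.0
t: 27.17
eef_pos: [616.1, 218.3, 99.7]
tcp_rot: [3.141, 0.001, 0.102]
ft_force: [-0.1, 0.7, -2.8]
opening: 0.252
grip_force: 30.0
[615.9 218.3  99.1] [3.141e+00 2.000e-03 1.020e-01]
7771
((629.8392944335938, 219.908447265625), (50.56451416015625, 70.21373748779297), 5.685947895050049) mean [635.6 220.5 113.8] z50,95 [113.2 131.4]
axis angle 1.6719123037989707
```

```bash
python3 -m handwheel '[{"sx":-12,"sy":36,"finger_gap":0},{"sx":-24,"sy":72,"finger_gap":0},{"sx":-37,"sy":110,"finger_gap":0},{"sx":-49,"sy":148,"finger_gap":0},{"sx":-61,"sy":182,"finger_gap":0}]' && python3 -m handwheel '[{"sx":-12,"sy":36,"finger_gap":0},{"sx":-24,"sy":72,"finger_gap":0},{"sx":-37,"sy":110,"finger_gap":0},{"sx":-49,"sy":148,"finger_gap":0},{"sx":-60,"sy":180,"finger_gap":0}]' && python3 -m handwheel '[{"sx":-12,"sy":36,"twist":-0.02,"finger_gap":0},{"sx":-24,"sy":72,"twist":-0.04,"finger_gap":0},{"sx":-37,"sy":110,"twist":-0.04,"finger_gap":0},{"sx":-50,"sy":150,"twist":-0.04,"finger_gap":0},{"sx":-50,"sy":150,"twist":-0.04,"finger_gap":0}]' && python3 -m handwheel '[{"finger_gap":0},{"finger_gap":0},{"finger_gap":0},{"finger_gap":0}]' && python3 lo.py w13b 512 -306 48 95 140
```

```text
t: 27.63
eef_pos: [573.1, 29.3, 98.7]
tcp_rot: [-3.141, 0.002, 0.102]
ft_force: [2.1, -1.1, -1.9]
opening: 0.249
grip_force: 30.0
t: 28.05
eef_pos: [531.7, -156.1, 98.9]
tcp_rot: [-3.141, 0.002, 0.101]
ft_force: [0.3, -0.1, -2.8]
opening: 0.247
grip_force: 30.0
t: 28.47
eef_pos: [496.8, -314.3, 98.8]
tcp_rot: [3.141, 0.001, 0.137]
ft_force: [-0.3, 0.0, -3.0]
opening: 0.25
grip_force: 30.0
t: 28.8
eef_pos: [498.8, -307.0, 99.8]
tcp_rot: [-3.141, 0.001, 0.143]
ft_force: [-0.2, -0.6, -1.8]
opening: 0.25
grip_force: 30.0
[ 498.8 -307.1   99.9] [-3.141  0.     0.144]
7794
((512.3075561523438, -304.8436279296875), (50.66256332397461, 70.0404281616211), 7.882264614105225) mean [ 518.1 -304.   113.9] z50,95 [113.2 131.4]
axis angle 1.7128687252970392
```

View pics/w13b.png

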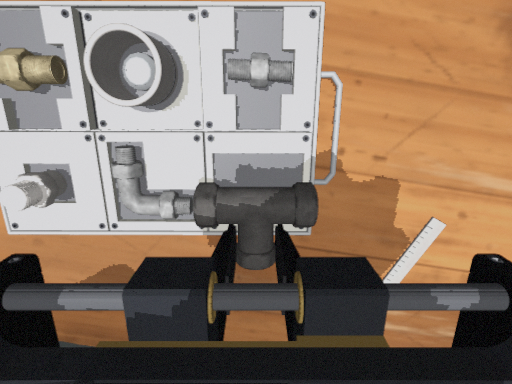

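The tee is held level over the T pocket. Its run is at (255,205) and its branch at (255,245). Both nipples, the sleeve, the elbow and the adaptor look seated, and the tee is 1.6 mm off, which I'll correct.

```bash
python3 -m handwheel '[{"sx":-0.5,"sy":1.5,"sz":30,"finger_gap":0},{"sx":-0.5,"sy":1.5,"sz":55,"finger_gap":0},{"sx":-0.5,"sy":1.5,"sz":68,"finger_gap":0},{"sx":-0.5,"sy":1.5,"sz":68,"finger_gap":0},{"sx":-0.5,"sy":1.5,"sz":68,"finger_gap":0}]' && python3 -m handwheel '[{"sz":4,"finger_gap":0},{"sz":8,"finger_gap":0},{"sz":11,"finger_gap":0},{"sz":13,"finger_gap":0},{"sz":14,"finger_gap":0}]' && python3 -m handwheel '[{"finger_gap":0},{"finger_gap":0},{"finger_gap":0}]'
```

```text
t: 29.27
eef_pos: [498.4, -309.2, 31.9]
tcp_rot: [-3.141, 0.001, 0.143]
ft_force: [-0.0, -0.7, -2.2]
opening: 0.25
grip_force: 30.0
t: 29.68
eef_pos: [498.2, -309.9, 18.0]
tcp_rot: [3.141, -0.0, 0.142]
ft_force: [0.6, 0.9, -2.4]
opening: 0.252
grip_force: 30.0
t: 29.93
eef_pos: [498.3, -310.0, 18.2]
tcp_rot: [3.141, -0.0, 0.142]
ft_force: [0.0, 0.2, -2.4]
opening: 0.249
grip_force: 30.0
```

```bash
python3 -m handwheel '[{"sy":-1,"sz":1,"finger_gap":0},{"sy":-1,"sz":1,"finger_gap":0},{"sy":-1,"sz":1,"finger_gap":0},{"sy":-1,"sz":1,"finger_gap":0.45},{"sy":-1,"sz":1,"finger_gap":0.45}]' && python3 -m handwheel '[{"finger_gap":0.45},{"finger_gap":0.45},{"finger_gap":0.45}]' && python3 -m handwheel '[{"sz":-30,"finger_gap":0.45},{"sz":-70,"finger_gap":0.45},{"sz":-110,"finger_gap":0.45},{"sz":-150,"finger_gap":0.45},{"sz":-190,"finger_gap":0.45}]' && python3 -m handwheel '[{"sx":-80,"sz":-20,"finger_gap":0.45},{"sx":-80,"sz":-20,"finger_gap":0.45},{"sx":-80,"sz":-20,"finger_gap":0.45},{"sx":-80,"sz":-20,"finger_gap":0.45},{"sx":-80,"sz":-20,"finger_gap":0.45}]' && python3 lo.py w14 512 -306 48 17 40
python3 - <<'E'
from h import *
p,W=cloud("wrist"); X,Y,Z=[W[...,i] for i in range(3)]
for n,x,y,r,a,b in [("short",603,-293,34,19,40),("long",577,-111,34,20,45),("sleeve",590,-202,40,44,62),("adaptor",487,-123,30,50,65),("elbow",500,-213,48,17,40)]:
    P=W[(Z>a)&(Z<b)&(np.hypot(X-x,Y-y)<r)]
    if len(P)>20: print(n,len(P),cv2.minAreaRect(P[:,:2].astype(np.float32)),np.percentile(P[:,2],[50,95]).round(1))
p,W=cloud("top"); np.save("top1.npy",W)
E
```

```text
t: 30.35
eef_pos: [498.3, -309.0, 17.2]
tcp_rot: [3.141, -0.0, 0.142]
ft_force: [-0.2, -0.0, 0.4]
opening: 0.339
grip_force: 0.0
t: 30.6
eef_pos: [498.1, -309.0, 17.1]
tcp_rot: [3.141, -0.0, 0.142]
ft_force: [0.2, -0.5, -0.1]
opening: 0.447
grip_force: 0.0
t: 31.02
eef_pos: [497.7, -308.6, 209.1]
tcp_rot: [3.142, 0.0, 0.142]
ft_force: [-0.3, -0.7, -0.9]
opening: 0.447
grip_force: 0.0
t: 31.43
eef_pos: [419.1, -320.4, 227.2]
tcp_rot: [3.141, -0.001, 0.141]
ft_force: [0.4, -0.9, -0.6]
opening: 0.451
grip_force: 0.0
[ 419.4 -320.2  226.8] [-3.142 -0.     0.142]
1759
((511.92626953125, -306.7142333984375), (49.691925048828125, 69.80681610107422), 8.052420616149902) mean [ 516.4 -306.    29.1] z50,95 [29.9 32.9]
axis angle 1.7143069034336411
short 557 ((592.177978515625, -294.8319396972656), (28.591188430786133, 66.3149185180664), 7.837626934051514) [25.  29.8]
long 820 ((571.1593627929688, -114.01409912109375), (15.742653846740723, 59.78157424926758), 9.617863655090332) [29.4 34.9]
sleeve 431 ((575.1497802734375, -206.1331329345703), (20.854448318481445, 50.86162185668945), 8.358651161193848) [53.2 54.9]
adaptor 347 ((486.0703125, -124.83052062988281), (20.142946243286133, 19.77989387512207), 53.489707946777344) [55.6 57. ]
elbow 1433 ((499.9650573730469, -217.70248413085938), (71.56617736816406, 57.37575149536133), 85.37023162841797) [27.4 32.2]
```

View pics/w14.png

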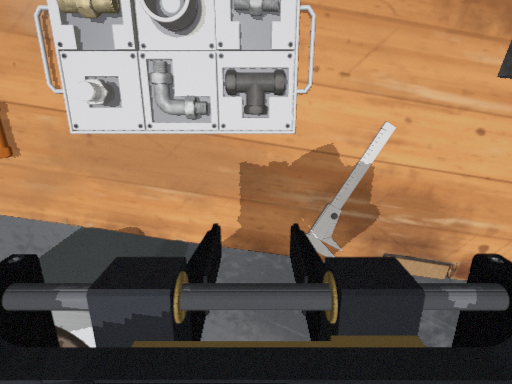

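The last view shows the tee in its pocket at (256,90), centre within 0.5 mm, top at 32.9 against 32 expected. The short and long nipples read 29.8 and 34.9 high (29 and 34 expected), the sleeve is on its spigot, and the adaptor and elbow are where they were. Handing in.

```bash
python3 -m handwheel '[{"finger_gap":0.45},{"finger_gap":0.45},{"finger_gap":0.45}]'; python3 -c "from cell import job_done; print(job_done())"
```

```text
t: 31.83
eef_pos: [419.2, -320.0, 226.7]
tcp_rot: [-3.141, 0.0, 0.142]
ft_force: [-0.6, -0.9, 0.4]
opening: 0.449
grip_force: 0.0
the job is handed in; nothing more can be done
None
```

I handed the job in at about 32 s: in the camera measurements the sleeve, tee and both nipples all sit down in their own nests, and the adaptor and elbow are undisturbed, but the judge returned no verdict.

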